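# Find the key that turns and lock the power bricks away

## Task

Lock the power bricks away: only one of the three keys in the wooden rack turns the lock of the grey box, so try them one by one until the lock turns clockwise as far as it goes, then slide the lid fully back and lay every power brick flat inside, one to a felt pad, fully down between the ribs round it. Then slide the lid fully shut, turn the key back to lock the box, and finish with all three keys standing fully down in the slots of the rack (any order). Leave the mug, the label roll and the tape alone.

Things in the scene. Friction and masses are not known exactly. Their poses are not given: they have to be found in the camera images.
- strongbox: fixed grey steel box, origin on the desk under the centre of its compartment; x front to back, y to the left along its length. Compartment 150 (x) x 250 (y) mm inside, walls 5 mm thick, 48 mm high, inner floor at z = 5 mm. The lock housing (150 x 90 mm, top at z = 52 mm) is joined to its right (-y) end.
- lock_plug (a joint): turn of the brass lock plug, rad: 0 locked, 1.0 unlocked (end stop), growing clockwise seen from above; stays where left (friction 0.03 N m). It draws the steel bolt: lid and bolt block one another, opening and closing, unless the plug is over about 0.8. With a wrong key a hidden ward stops the plug by 0.3 rad (a firm grip may twist on). A key has about 0.12 rad of play in it either way.
- keyhole (a point): centre of the keyhole, on the lock's vertical axis, at the top of the plug's rounded rim, 57 mm over the desk. Slot 36 x 10 mm, along the box's x when the plug reads 0 and turning with it; the rim leads a blade in from 3 mm aside. The key stands in it bow up, home when its collar rests on the rim: grip point 79 mm over the desk. Only a key within 3 mm of home passes the ward.
- box_lid (a joint): travel of the sliding lid, m: 0 closed, 0.14 fully open, moving to the box's +x (back, away from the robot); friction about 1 N, stays where it is left; held by the bolt while locked
- lid_handle (a point): middle of the lid's handle, a round steel bar 12 mm thick and 100 mm long along the box's y, 82 mm over the desk and 30 mm over the lid's top; on two end posts; slides with the lid
- key_rack: fixed wooden block, 200 (x, along the row) x 42 x 57 mm, origin on the desk under its centre, with three slots in a row, open upwards
- slot_0 (a point): where the grip point is of a key that stands home in slot 0, 79 mm over the desk (slots 62 mm apart along the rack's x; each 42 x 13 mm with rounded edges, the blade along the rack's x). Any key fits any slot; all start in it, upright.
- slot_1 (a point): where the grip point is of a key that stands home in slot 1, 79 mm over the desk (slots 62 mm apart along the rack's x; each 42 x 13 mm with rounded edges, the blade along the rack's x). Any key fits any slot; all start in it, upright.
- slot_2 (a point): where the grip point is of a key that stands home in slot 2, 79 mm over the desk (slots 62 mm apart along the rack's x; each 42 x 13 mm with rounded edges, the blade along the rack's x). Any key fits any slot; all start in it, upright.
- key_0_grip (a point): centre of a loose key's black bow, 40 (x) x 8 (y, gripped across) x 36 (z) mm, 70 mm above the blade's tip; z up along the key. Under the bow a collar 38 x 26 x 4 mm, its top 18 mm below this point, then a steel blade 32 (x) x 6 (y) x 48 mm with a pair of notches at a height of its own. 70 g; same after a half turn about z. Which key turns the lock changes from start to start and cannot be seen.
- key_1_grip (a point): centre of a loose key's black bow, 40 (x) x 8 (y, gripped across) x 36 (z) mm, 70 mm above the blade's tip; z up along the key. Under the bow a collar 38 x 26 x 4 mm, its top 18 mm below this point, then a steel blade 32 (x) x 6 (y) x 48 mm with a pair of notches at a height of its own. 70 g; same after a half turn about z. Which key turns the lock changes from start to start and cannot be seen.
- key_2_grip (a point): centre of a loose key's black bow, 40 (x) x 8 (y, gripped across) x 36 (z) mm, 70 mm above the blade's tip; z up along the key. Under the bow a collar 38 x 26 x 4 mm, its top 18 mm below this point, then a steel blade 32 (x) x 6 (y) x 48 mm with a pair of notches at a height of its own. 70 g; same after a half turn about z. Which key turns the lock changes from start to start and cannot be seen.
- brick_0_c (a point): centre of a loose black laptop power brick, 46 (x) x 105 (y) x 30 (z) mm, 240 g, lying flat; may be absent
- brick_1_c (a point): centre of a loose black laptop power brick, 46 (x) x 105 (y) x 30 (z) mm, 240 g, lying flat; may be absent
- brick_2_c (a point): centre of a loose black laptop power brick, 46 (x) x 105 (y) x 30 (z) mm, 240 g, lying flat; may be absent
- pad_0 (a point): centre of a grey felt pad on the box's inner floor (5 mm over the desk, 115 mm along the box's x, 56 mm along y, 76 mm apart in y, bordered by rounded ribs 8 mm wide and 9 mm high that a brick fits inside with 5 mm to spare all round; left); hidden under the lid while that is closed
- pad_1 (a point): centre of a grey felt pad on the box's inner floor (5 mm over the desk, 115 mm along the box's x, 56 mm along y, 76 mm apart in y, bordered by rounded ribs 8 mm wide and 9 mm high that a brick fits inside with 5 mm to spare all round; middle); hidden under the lid while that is closed
- pad_2 (a point): centre of a grey felt pad on the box's inner floor (5 mm over the desk, 115 mm along the box's x, 56 mm along y, 76 mm apart in y, bordered by rounded ribs 8 mm wide and 9 mm high that a brick fits inside with 5 mm to spare all round; right); hidden under the lid while that is closed
- mug: white mug, 79 x 114 x 89 mm, origin at the centre of its underside; a bystander, to be left alone
- label_roll: white label roll lying flat, 84 mm across, 38 mm high, origin at the centre of its underside; a bystander, to be left alone
- tape_roll: roll of brown tape lying flat, 94 mm across, 48 mm high, origin at the centre of its underside; a bystander, to be left alone
Not all that is in view belongs to the job. Leave any green or pink look-alike of the part that bears brick_1_c alone.

How it is judged:
On the way, in this order (a step that is already met when the one before it is completed fails the run):
1. the lock is turned fully clockwise (value of joint lock_plug above 0.85 rad), for 0.2 s.
2. the lid is slid back (value of joint box_lid above 0.12 m), for 0.2 s.
3. every brick lies in the box on a pad of its own ((horizontal distance between brick_0_c and pad_0 below 0.014 m or horizontal distance between brick_0_c and pad_1 below 0.014 m or horizontal distance between brick_0_c and pad_2 below 0.014 m) and height (world z) of each of brick_0_c, brick_1_c, brick_2_c below 0.024 m and angle between each of brick_0_c, brick_1_c, brick_2_c's own z axis and vertical below 0.1 rad and angle between the y axis of each of brick_0_c, brick_1_c, brick_2_c and the x axis of strongbox, either way round below 0.14 rad and (horizontal distance between brick_1_c and pad_0 below 0.014 m or horizontal distance between brick_1_c and pad_1 below 0.014 m or horizontal distance between brick_1_c and pad_2 below 0.014 m) and (horizontal distance between brick_2_c and pad_0 below 0.014 m or horizontal distance between brick_2_c and pad_1 below 0.014 m or horizontal distance between brick_2_c and pad_2 below 0.014 m) and horizontal distance between brick_0_c and brick_1_c above 0.05 m and horizontal distance between each of brick_0_c, brick_1_c and brick_2_c above 0.05 m), for 0.2 s.
4. the lid is shut again (value of joint box_lid below 0.006 m), for 0.2 s.
5. the lock is turned back to locked (value of joint lock_plug below 0.15 rad), for 0.2 s.
At the end, for the whole second after the job is handed in: each brick flat in the box, centre within 14 mm of a pad's, one to a pad, long side within 0.14 rad of front-to-back; lid within 6 mm of shut; plug under 0.15 rad; all keys upright in the rack within 15 mm of a slot's place and 6 mm of fully down; all released (all of step 3 and value of joint box_lid below 0.006 m and value of joint lock_plug below 0.15 rad and (horizontal distance between key_0_grip and slot_0 below 0.015 m or horizontal distance between key_0_grip and slot_1 below 0.015 m or horizontal distance between key_0_grip and slot_2 below 0.015 m) and height (world z) of each of key_0_grip, key_1_grip, key_2_grip below 0.085 m and angle between each of key_0_grip, key_1_grip, key_2_grip's own z axis and vertical below 0.2 rad and (horizontal distance between key_1_grip and slot_0 below 0.015 m or horizontal distance between key_1_grip and slot_1 below 0.015 m or horizontal distance between key_1_grip and slot_2 below 0.015 m) and (horizontal distance between key_2_grip and slot_0 below 0.015 m or horizontal distance between key_2_grip and slot_1 below 0.015 m or horizontal distance between key_2_grip and slot_2 below 0.015 m)); the robot touches nothing.
It fails at once if a bystander (mug, label roll, tape) is moved more than 4 cm (distance of any of mug, label_roll, tape_roll from where it was at the start of the episode above 0.04 m).
Of brick_0, brick_1, brick_2 only 2 to 3 are there at a start; the rules pass over those that are not, and their reading is None.
At some moment in a run one of brick_0, brick_1, brick_2 may be knocked a few centimetres aside while the robot is not near it.
It also fails if it takes over 210 s, if anything falls off the work surface, if the arm or the gripper's body presses on something with over 40 N, if the wrist force passes 120 N, or if a joint passes its speed limit or range.

## Robot

A 7-joint arm with a two-finger parallel gripper is mounted at the origin on a cart in front of the work surface, level with it; the furniture and walls round the work are solid. World frame = base frame: x ahead of the robot, y to its left, z up, the work surface at z = 0. Lengths are in m, angles in rad, forces in N, time in s.
With the tool pointing down it reaches from about 0.425 to 0.925 m from the base axis. Payload 6.8 kg.
Tool frame: the origin (TCP) lies on the front face of the gripper's body, between the roots of the fingers; the fingertips stand 73 mm ahead of it and the grasp point (between the pads) lies 54 mm ahead of it (env.nose_length is the distance from the TCP to the fingertips, in m); z points along the fingers, y is the direction in which the jaws open and shut (so a half turn about z gives the same grasp; the last joint's range is limited). The gripper opens to 85 mm and grips with 20 to 120 N. Pads are 22 mm wide; open, the fingers measure 114 mm over their backs; the gripper's body (76 mm by 85 mm) begins 54 mm behind the grasp point. The pads swing forward as they close: fully open they stand 13 mm farther back than shut.
Start: joints at [-1.294, 0.477, 0.022, 1.555, -0.011, 1.109, -0.083], TCP at [0.253, 0.626, 0.304] pointing down, gripper open.
Joint ranges: [-2.96, 2.96], [-0.34, 2.1], [-1.41, 1.46], [0.24, 2.44], [-1.37, 4.51], [0.17, 1.92], [-2.96, 2.96]. Speed limits (rad/s): [2.39, 2.39, 3.14, 3.14, 3.14, 3.14, 3.14].

## Interface

Orientations are given as a unit quaternion [w, x, y, z].
In Python, from cell import env, kin, camera, calibration, job gives the robot as it stands. The module is installed in compiled form; this text tells all that it offers. Calls block until the motion is done:
- env.reach(position, orientation): joint-space move of the TCP to a pose.
- env.movel(position, velocity=0.15, rot=None, stop_force=None): straight line of the TCP; rot=None keeps the orientation; velocity is the mean speed in m/s. With stop_force (N) it stops when the force on the tool has changed by that much, and returns True; else False.
- env.goto_joints(angles): joint-space move.
- env.grip(opening, f_grip=None): finger opening in m; f_grip is the grip in N (None keeps the last); returns when the fingers have stopped.
- env.dwell(seconds).
- kin.inverse_kinematics(position, orientation): joint angles nearest the present ones, or None.
- env.get_state(): the state.
- camera(name): name is "side" or "top"; returns (picture, depth): 420x560x3 uint8, blue, green, red; 420x560 float32, m along the optical axis (not along the pixel's ray), 0 where there is no reading.
- calibration(name): a dict with "fx", "fy", "cx", "cy" (pixels), "rvec" (rotation vector, rad) and "tvec" (3), from world to camera coordinates, as OpenCV has them. Camera axes: x right, y down, z forward; pixel columns grow to the right and rows downward; lengths in m; the calibration is good to about 2 mm. A picture is of the moment at which its call begins. calibration takes no time and is no camera call.
A pose or a line that the arm cannot do raises env.PlanningError and nothing moves.
- job.job_done(): hands the job in, once; it reports no verdict.
The state is a dict: "time": time; "qpos": joint angles; "joint_velocities": joint speeds; "joint_torque": joint torques, N m; "tcp_pos": TCP position; "orientation": TCP orientation; "force": force on the tool from outside, world axes, zero at the start; "torque": the same for the moment, N m; "opening": finger opening in m.
Only numpy, scipy, OpenCV 4.12 (cv2) and the standard library are available. Lean on these libraries where they do the work, as an engineer would, in place of code of your own. Each camera call takes 0.05 s, during which the arm holds its last target. There are 200 camera calls.

## Working session

There is one attempt and no reset: what is moved stays moved. The work goes in short steps, each a Python script; the robot and the scene stay as the last script left them, time stands still between calls to the robot, and variables do not carry over. Pictures are saved under pics/ and viewed, about 12 in all and at most 16, crops included, and the job is handed in when it is done.

```bash
ls; mkdir -p pics
cat > h.py <<'E'
import numpy as np, cv2
from cell import env, kin, camera, calibration, job
def snap(name, tag):
    im,d=camera(name); cv2.imwrite(f'pics/{tag}.png',im); np.save(f'pics/{tag}.npy',d); return im,d
def cal(name):
    c=calibration(name); R,_=cv2.Rodrigues(np.array(c['rvec'],float)); return c,R,np.array(c['tvec'],float).ravel()
def cloud(name,d):
    c,R,t=cal(name); v,u=np.indices(d.shape)
    P=np.stack([(u-c['cx'])/c['fx']*d,(v-c['cy'])/c['fy']*d,d],-1)
    W=(P-t)@R; W[d<=0]=np.nan; return W
E
python3 - <<'E'
from h import *
s=env.get_state(); print(s)
for n in('side','top'):
    im,d=snap(n,n+'0'); c,R,t=cal(n); print(n,c,'campos',-R.T@t)
    W=cloud(n,d); print(np.nanmin(W,(0,1)),np.nanmax(W,(0,1)),np.mean(d>0))
a=cv2.imread('pics/side0.png');
E
```

```text
pics
{'time': 0.0, 'qpos': array([-1.29406989,  0.47776926,  0.02238816,  1.55648965, -0.01146827,
        1.10931142, -0.08312958]), 'joint_velocities': array([-0.00155199, -0.00085446,  0.00134183,  0.00051254,  0.0039836 ,
        0.00117572, -0.00072794]), 'joint_torque': array([ 1.87132387e-04, -5.96462417e+01,  1.60759930e+00, -2.81197375e+01,
        1.24140125e-02,  9.21385858e-03,  1.19085780e-05]), 'tcp_pos': array([0.25325352, 0.6251723 , 0.3029311 ]), 'orientation': array([-8.38021698e-05,  1.91246325e-01,  9.81541639e-01, -9.20796000e-04]), 'force': array([-0.58529662,  0.51692126, -0.57951205]), 'torque': array([ 0.00415104, -0.02019857, -0.01887483]), 'opening': 0.08548407929208499}
side {'fx': 497.48320578973954, 'fy': 497.48320578973954, 'cx': 276.33171092726366, 'cy': 204.6925374762638, 'rvec': array([ 2.05440852, -0.17703352,  0.07531136]), 'tvec': array([-0.52295587,  0.13806613,  1.69053565])} campos [ 0.31090623 -1.49407485  0.90638487]
[-1.3361837  -1.0846635  -0.73974341] [1.31926762 2.89588554 0.82271587] 0.9625297619047619
top {'fx': 435.1449525951552, 'fy': 435.1449525951552, 'cx': 275.2582391534864, 'cy': 208.99941052005738, 'rvec': array([ 1.65243615, -2.37138037,  0.46953133]), 'tvec': array([0.22984599, 0.47812063, 1.47127827])} campos [-0.01983507  0.26470928  1.54130589]
[-0.62797295 -2.33294943 -0.74918872] [1.38716845 1.50646611 1.06663307] 0.9962159863945578
```

View pics/top0.png

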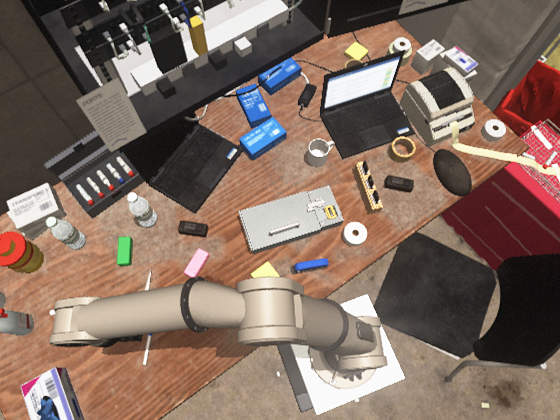

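View pics/side0.png

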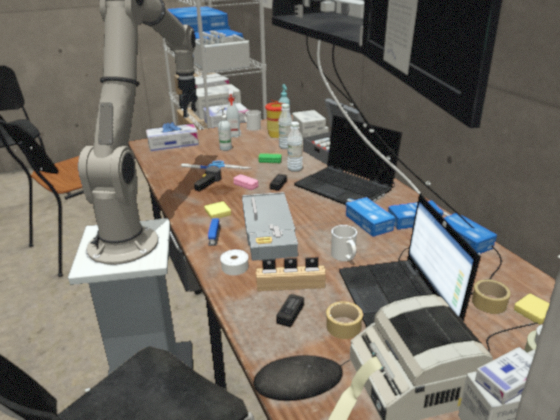

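The top view shows the box at about (290,218), the rack with its keys at (369,187), and bricks at (193,229) and (399,183). There is a possible third brick at side (208,180). The green block (124,251) and pink block (197,263) are decoys.

Run:
```python
from h import *
a=cv2.imread('pics/top0.png')[150:260,170:430]; a=cv2.resize(a,None,fx=3,fy=3,interpolation=cv2.INTER_CUBIC)
b=cv2.imread('pics/side0.png')[150:330,170:370]; b=cv2.resize(b,None,fx=3,fy=3,interpolation=cv2.INTER_CUBIC)
cv2.imwrite('pics/c1.png',a); cv2.imwrite('pics/c2.png',b)
Wt=cloud('top',np.load('pics/top0.npy')); Ws=cloud('side',np.load('pics/side0.npy'))
for p in [(193,229),(399,183),(290,205),(369,187),(328,210),(308,95),(197,263),(355,233),(320,150)]: print('t',p,Wt[p[1],p[0]].round(3))
for p in [(290,309),(278,181),(208,180),(265,220),(290,265),(245,182)]: print('s',p,Ws[p[1],p[0]].round(3))
for n,W in(('top',Wt),('side',Ws)):
    im=cv2.imread(f'pics/{n}0.png'); dark=im.max(2)<75
    m=(dark&(W[...,2]>.02)&(W[...,2]<.036)).astype(np.uint8)
    k,l,st,ce=cv2.connectedComponentsWithStats(m)
    for i in range(1,k):
        if st[i,4]>60:
            q=W[l==i]; r=cv2.minAreaRect(q[:,:2].astype(np.float32)*1000); print(n,ce[i].round(),st[i,4],np.round(r[0]),np.round(r[1]),round(r[2],1),q[:,2].mean().round(3))
```

```text
t (193, 229) [0.581 0.352 0.032]
t (399, 183) [ 0.489 -0.444  0.03 ]
t (290, 205) [ 0.538 -0.012  0.057]
t (369, 187) [ 0.502 -0.316  0.062]
t (328, 210) [ 0.474 -0.138  0.049]
t (308, 95) [ 0.983 -0.265  0.038]
t (197, 263) [0.452 0.374 0.035]
t (355, 233) [ 0.37  -0.211 -0.001]
t (320, 150) [ 0.739 -0.221  0.007]
s (290, 309) [ 0.493 -0.466  0.032]
s (278, 181) [0.59  0.329 0.032]
s (208, 180) [0.307 0.394 0.033]
s (265, 220) [ 0.489 -0.016  0.053]
s (290, 265) [ 0.519 -0.329  0.077]
s (245, 182) [0.457 0.354 0.028]
top [307.  94.] 201 [ 999. -268.] [ 45. 104.] 44.8 0.028
top [363. 115.] 1242 [ 794. -453.] [219. 321.] 1.6 0.024
top [186. 160.] 1506 [863. 288.] [166. 325.] 36.7 0.024
top [119. 158.] 99 [962. 534.] [130.  58.] 55.1 0.032
top [449. 168.] 498 [ 475. -668.] [ 98. 170.] 68.9 0.028
top [ 86. 185.] 288 [879. 671.] [144. 125.] 20.9 0.032
top [122. 173.] 72 [900. 545.] [88. 22.] 22.7 0.033
top [210. 179.] 126 [759. 238.] [ 62. 100.] 47.2 0.023
top [112. 179.] 91 [895. 591.] [110.  26.] 21.5 0.033
top [ 27. 188.] 147 [960. 901.] [ 13. 218.] 13.6 0.028
top [115. 197.] 132 [809. 586.] [  9. 236.] 20.8 0.028
top [400. 183.] 203 [ 493. -449.] [102.  45.] 55.3 0.028
top [193. 228.] 234 [588. 353.] [103.  43.] 60.9 0.029
top [536. 309.] 500 [-105. -670.] [ 60. 416.] 42.6 0.028
side [351. 181.] 1169 [851. 273.] [225. 336.] 38.4 0.025
side [207. 180.] 114 [303. 411.] [144.  40.] 44.7 0.029
side [278. 182.] 101 [591. 339.] [91. 42.] 58.9 0.029
side [308. 182.] 64 [712. 307.] [81. 90.] 24.9 0.022
side [420. 275.] 153 [ 896. -385.] [  9. 195.] 1.9 0.028
side [396. 280.] 1271 [ 821. -384.] [128. 183.] 3.3 0.023
side [290. 311.] 311 [ 495. -457.] [98. 42.] 56.9 0.029
side [  9. 378.] 154 [-181. -590.] [ 13. 183.] 28.9 0.028
side [282. 364.] 286 [ 443. -656.] [118.  48.] 4.2 0.029
side [323. 371.] 573 [ 525. -697.] [103.  70.] 67.0 0.028
```

View pics/c1.png

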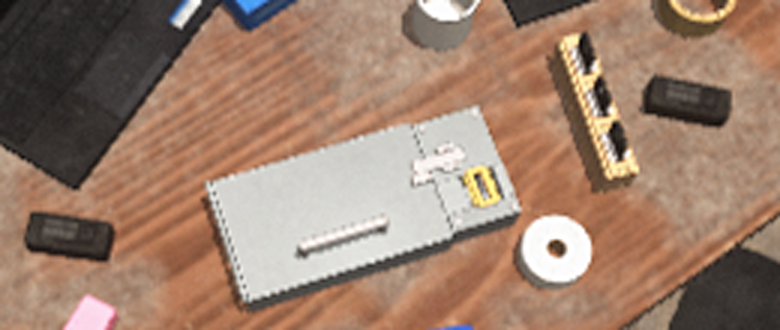

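View pics/c2.png

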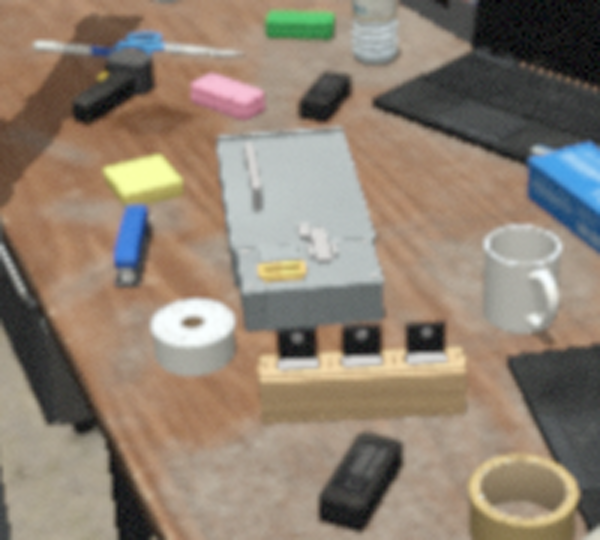

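Only two bricks look reachable: A at about (0.49,-0.45) and B at about (0.588,0.353). The thing at side (208,180) is a pistol-shaped tool. Now I'll measure the box, lock, rack and keys more finely.

Run:
```python
from h import *
a=cv2.imread('pics/top0.png'); b=cv2.imread('pics/side0.png')
A=cv2.resize(a[155:225,295:365],None,fx=8,fy=8,interpolation=cv2.INTER_NEAREST)[:, :400]  # cols 295-345
B=cv2.resize(b[208:258,245:295],None,fx=8,fy=8,interpolation=cv2.INTER_NEAREST)
C=np.zeros((600,800,3),np.uint8); C[:560,:400]=A; C[:400,400:]=B; cv2.imwrite('pics/c3.png',C)
for n in('top','side'):
    im=cv2.imread(f'pics/{n}0.png'); W=cloud(n,np.load(f'pics/{n}0.npy')); x,y,z=W[...,0],W[...,1],W[...,2]
    def rep(lab,m,mn=8):
        k,l,st,ce=cv2.connectedComponentsWithStats(m.astype(np.uint8))
        for i in range(1,k):
            if st[i,4]>=mn:
                q=W[l==i]; r=cv2.minAreaRect(q[:,:2].astype(np.float32)*1000); print(n,lab,ce[i].round(1),st[i,4],'rect',np.round(r[0],1),np.round(r[1],1),round(r[2],1),'mean',(q.mean(0)*1000).round(1),'zmax',q[:,2].max().round(3))
    box=(x>.35)&(x<.68)&(y>-.24)&(y<.2)
    rep('boxtop',box&(z>.044)&(z<.06),200)
    rep('handle',box&(z>.068),5)
    rack=(x>.35)&(x<.65)&(y>-.40)&(y<-.255)
    rep('racktop',rack&(z>.047)&(im.max(2)>90),20)
    rep('bow',rack&(im.max(2)<70)&(z>.06),5)
    rep('roll',(x>.3)&(x<.48)&(y>-.32)&(y<-.13)&(z>.03)&(z<.045)&~((z>.042)),20)
```

```text
top boxtop [289.4 216.5] 3639 rect [500.5  -1.7] [358.4 164.1] 88.1 mean [498.3   4.8  51.7] zmax 0.06
top handle [190.   24.2] 12 rect [678.5 185.7] [3.  4.2] 9.2 mean [678.4 185.6 860.6] zmax 0.867
top handle [218.7  64.4] 68 rect [677.9 139.1] [ 6.8 21.6] 10.1 mean [677.1 140.9 724.5] zmax 0.737
top handle [217.9  90.4] 474 rect [666. 145.] [ 30.6 110.6] 2.1 mean [667.8 155.  645.4] zmax 0.657
top handle [322.7 155.6] 25 rect [ 676.5 -198.4] [38.9  6.1] 89.9 mean [ 677.  -198.5   79.4] zmax 0.095
top handle [284.2 227.1] 109 rect [456.7  41.5] [110.3  15.4] 88.1 mean [454.8  43.2  85.8] zmax 0.095
top racktop [368.6 185.1] 387 rect [ 517.8 -324.7] [ 44.4 203.6] 83.1 mean [ 511.5 -319.    58.6] zmax 0.102
top bow [364.7 166.5] 32 rect [ 579.  -328.7] [ 4.1 35.7] 84.7 mean [ 577.7 -328.4   82.8] zmax 0.101
top bow [370.1 181.3] 30 rect [ 518.1 -323.7] [ 5.2 34.7] 83.3 mean [ 515.6 -322.4   79.4] zmax 0.1
top bow [375.3 195.8] 34 rect [ 455.  -315.3] [ 4.5 36.8] 84.1 mean [ 455.  -315.1   80.4] zmax 0.098
top roll [355.3 232.4] 337 rect [ 362.1 -200.9] [81.6 81.2] 76.7 mean [ 361.9 -
[... 468 characters left out ...]
t [ 677.4 -203.3] [ 4.3 26.5] 1.2 mean [ 677.7 -205.3   82.5] zmax 0.093
side racktop [290.4 271.1] 709 rect [ 518.6 -331.9] [ 47.1 200. ] 81.4 mean [ 518.7 -334.4   58.9] zmax 0.099
side bow [290.2 263.4] 92 rect [ 519.  -327.9] [10.  34.6] 78.5 mean [ 519.4 -328.2   81.6] zmax 0.099
side bow [311.6 262.5] 89 rect [ 580.8 -334.7] [12.  32.4] 83.0 mean [ 580.9 -335.    81.2] zmax 0.097
side bow [268.6 264.3] 93 rect [ 457.7 -318.6] [13.6 32.4] 84.1 mean [ 457.6 -320.6   81.4] zmax 0.101
side roll [260.1 250.6] 59 rect [ 449.9 -175.6] [12.2 57.8] 85.8 mean [ 450.3 -176.6   36.1] zmax 0.042
side roll [234.  258.3] 352 rect [ 365.4 -201.9] [88.7 80.9] 86.0 mean [ 364.9 -206.9   38.3] zmax 0.042
```

View pics/c3.png

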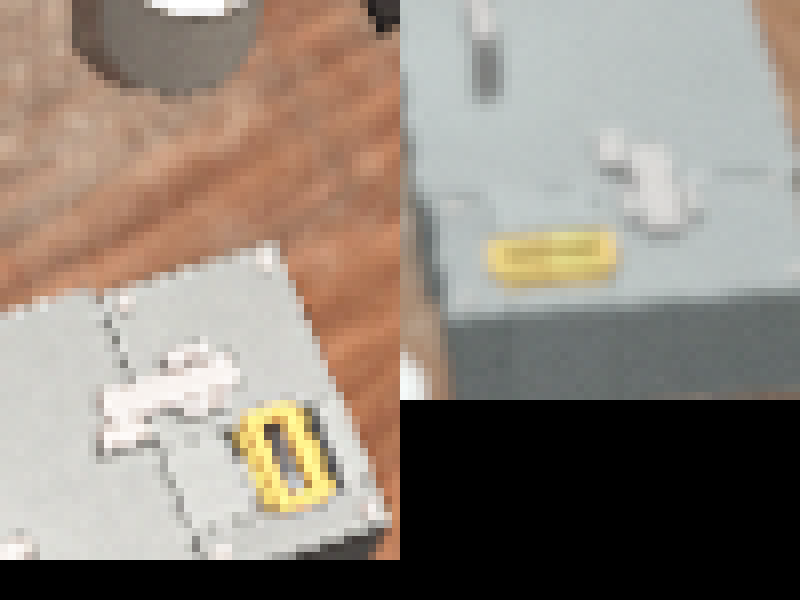

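The brass plug is the yellow ring. Its slot centre is at top pixel (330.6,212) and side pixel (263.5,238.7). I'll triangulate it and pick the first key.

```bash
cat >> h.py <<'E'
def ray(n,u,v,z):
    c,R,t=cal(n); o=-R.T@t; d=R.T@np.array([(u-c['cx'])/c['fx'],(v-c['cy'])/c['fy'],1]); return o+d*(z-o[2])/d[2]
from scipy.spatial.transform import Rotation as Ro
def quat(yaw):
    q=(Ro.from_euler('z',yaw)*Ro.from_euler('x',np.pi)).as_quat(); return [q[3],q[0],q[1],q[2]]
RY=np.radians(-6.7); BY=np.radians(-1.9)   # rack, box yaw
SLOT=np.array([518.3,-324.8])/1e3+np.outer([-1,0,1],.062*np.array([np.cos(RY),np.sin(RY)]))
GZ=.137   # TCP height with key home (gripped 4 mm above its grip point)
def st(lab=''):
    s=env.get_state(); print(lab,'t%.1f'%s['time'],'tcp',s['tcp_pos'].round(4),'F',s['force'].round(1),'T',s['torque'].round(3),'open %.4f'%s['opening'],'q7 %.2f'%s['qpos'][6]); return s
def down(p,z,yaw,v=.1,f=None): return env.movel([p[0],p[1],z],velocity=v,rot=quat(yaw),stop_force=f)
E
python3 - <<'E'
from h import *
print('hole top',ray('top',330.4,211.8,.057),'side',ray('side',263.5,238.7,.057),env.nose_length)
print(SLOT)
HO=ray('top',330.4,211.8,.057)
for y in (0,np.pi):
  for p,yaw in((SLOT[0],RY),(SLOT[2],RY),(HO,BY),(HO,BY-1.2),([.50,.04],BY+np.pi/2)):
    q=kin.inverse_kinematics([p[0],p[1],.2],quat(yaw+y)); print(y,None if q is None else np.round(q,2))
E
```

```text
hole top [ 0.4612438  -0.14160772  0.057     ] side [ 0.46657287 -0.14135263  0.057     ] 0.0726
[[ 0.45672342 -0.31756641]
 [ 0.5183     -0.3248    ]
 [ 0.57987658 -0.33203359]]
0 [-0.26  0.66  1.06  1.98 -0.72  0.94 -0.51]
0 [-0.19  0.79  0.97  1.71 -0.74  1.06 -0.65]
0 [-0.66  0.52  1.08  2.15 -0.63  0.84 -0.79]
0 [-0.75  0.68  1.28  2.15 -0.83  0.95 -1.79]
0 [-0.63  0.36  0.52  2.09 -0.26  0.75  0.02]
3.141592653589793 [-0.22  0.61  0.99  1.98 -0.65  0.91  2.57]
3.141592653589793 [-0.05  0.68  0.71  1.7  -0.52  0.97  2.31]
3.141592653589793 [-0.33  0.35  0.61  2.13 -0.29  0.74  2.  ]
3.141592653589793 [-0.56  0.43  0.92  2.15 -0.49  0.78  1.01]
3.141592653589793 [-0.2   0.33 -0.    2.06  0.    0.75  2.9 ]
```

```bash
cat >> h.py <<'E'
HOLE=np.array([.464,-.1415])
def take(i):
    p=SLOT[i]; env.grip(.045,40); env.reach([p[0],p[1],.24],quat(RY)); down(p,GZ,RY,.15)
    env.grip(0,40); st('gripped'); down(p,GZ+.085,RY,.15)
def insert(hole=HOLE,yaw=BY):
    env.movel([hole[0],hole[1],GZ+.085],velocity=.2,rot=quat(yaw)); down(hole,GZ+.004+.052,yaw,.15)
    r=down(hole,GZ,yaw,.05,12); return r,st('insert')
E
python3 - <<'E'
from h import *
take(0); st(); print(insert()[0]); snap('side','k0s'); snap('top','k0t')
a=cv2.imread('pics/side0.png')
A=cv2.resize(cv2.imread('pics/k0s.png')[180:280,220:320],None,fx=4,fy=4); B=cv2.resize(cv2.imread('pics/k0t.png')[150:250,280:380],None,fx=4,fy=4)
cv2.imwrite('pics/c4.png',np.hstack([A,B]))
E
```

```text
gripped t5.2 tcp [ 0.4571 -0.3177  0.1377] F [-0.7  0.8  5.7] T [0.227 0.078 0.002] open 0.0075 q7 -0.49
 t5.9 tcp [ 0.4565 -0.317   0.2213] F [-0.6 -0.5 -1.2] T [-0.036  0.055 -0.021] open 0.0069 q7 -0.58
insert t8.4 tcp [ 0.4638 -0.1416  0.1376] F [-1.2  2.2  8.1] T [0.231 0.286 0.016] open 0.0072 q7 -0.69
True
```

View pics/c4.png

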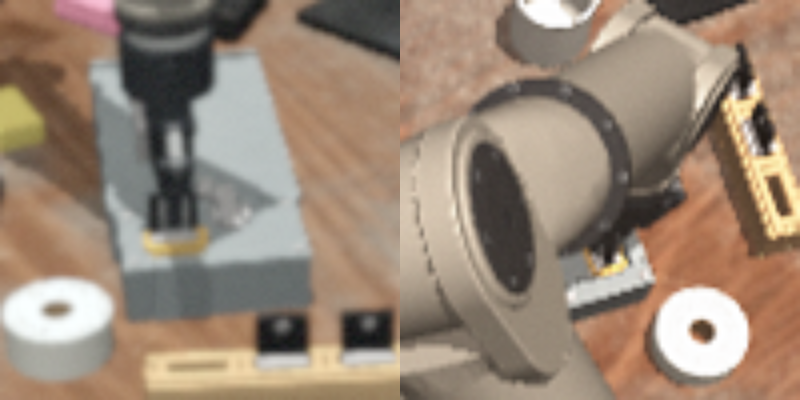

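The side view shows the blade fully in the brass rim, with the collar on it at (175,240) in the crop. TCP height is 0.1376, so the key is home. Now I'll turn it with torque monitoring.

```bash
cat >> h.py <<'E'
def turn(a0,a1,lim=.35,hole=HOLE,step=.1,z=GZ):
    """rotate key from plug angle a0 to a1 (clockwise +); stop on torque"""
    t0=env.get_state()['torque'][2]; n=max(1,int(round(abs(a1-a0)/step)))
    for a in np.linspace(a0,a1,n+1)[1:]:
        env.movel([hole[0],hole[1],z],velocity=.05,rot=quat(BY-a)); s=env.get_state(); t=s['torque'][2]-t0
        print('a%.2f T%.3f F%s t%.1f'%(a,t,s['force'].round(1),s['time']),end=' | ')
        if abs(t)>lim: return a,t
    return a,t
E
python3 - <<'E'
from h import *
print(turn(0,.5))
E
```

```text
a0.10 T-0.038 F[-2.8  0.2  9. ] t8.7 | a0.20 T0.035 F[-2.7 -0.6  8.5] t9.0 | a0.30 T0.571 F[-3.2 -3.1  7.7] t9.2 | (np.float64(0.30000000000000004), np.float64(0.5709707062083554))
```

Torque jumps at 0.3 rad, so this is a wrong key. Putting it back and trying the next one.

```bash
cat >> h.py <<'E'
def put(i,hole=HOLE):
    p=SLOT[i]; down(hole,GZ+.085,BY,.15); env.movel([p[0],p[1],GZ+.085],velocity=.2,rot=quat(RY)); down(p,GZ+.056,RY,.15)
    r=down(p,GZ,RY,.08,14); s=st('put %s'%r)
    if s['tcp_pos'][2]<GZ+.004: env.grip(.045,40); down(p,GZ+.1,RY,.2); return True
    return False
E
python3 - <<'E'
from h import *
turn(.3,0,lim=9,step=.15); st(); ok=put(0); print(ok)
if ok:
    take(1); r,s=insert()
    if s['tcp_pos'][2]<GZ+.003: print(turn(0,.4))
E
```

```text
a0.15 T-0.519 F[-2.6 -2.4  7. ] t9.5 | a0.00 T-0.542 F[-0.6 -1.2  7.1] t9.8 |  t9.8 tcp [ 0.4646 -0.1424  0.1376] F [-0.6 -1.2  7.1] T [-0.557  0.293  0.032] open 0.0072 q7 -0.69
put True t12.6 tcp [ 0.4561 -0.3171  0.1377] F [-2.1  1.3  8.9] T [0.383 0.24  0.038] open 0.0073 q7 -0.49
True
gripped t15.5 tcp [ 0.5187 -0.325   0.1378] F [0.1 0.8 5.4] T [0.231 0.166 0.016] open 0.0074 q7 -0.56
insert t18.8 tcp [ 0.4638 -0.1416  0.1377] F [-1.2  0.8  8. ] T [0.213 0.292 0.026] open 0.0071 q7 -0.69
a0.10 T-0.061 F[-2.1  0.1  8.9] t19.0 | a0.20 T0.051 F[-3.1 -0.9  8.4] t19.2 | a0.30 T0.575 F[-2.7 -2.6  8.6] t19.5 | (np.float64(0.30000000000000004), np.float64(0.5749164861134805))
```

Run:
```python
from h import *
turn(.3,0,lim=9,step=.15); ok=put(1); print(ok)
if ok:
    take(2); r,s=insert()
    if s['tcp_pos'][2]<GZ+.003: print(turn(0,1.1)); st()
```

```text
a0.15 T-0.639 F[-2.8 -2.5  7.8] t19.8 | a0.00 T-0.599 F[-0.5 -2.6  7.8] t20.1 | put True t22.9 tcp [ 0.5177 -0.3242  0.1378] F [-0.6  1.6  6.9] T [ 0.296  0.214 -0.033] open 0.0074 q7 -0.56
True
gripped t25.9 tcp [ 0.5802 -0.3322  0.1379] F [-0.2  1.2  4.8] T [0.253 0.103 0.019] open 0.0074 q7 -0.63
insert t29.2 tcp [ 0.4638 -0.1416  0.1377] F [-1.3  0.6  8.7] T [0.146 0.291 0.01 ] open 0.0070 q7 -0.69
a0.10 T-0.003 F[-2.5  0.1 10.3] t29.5 | a0.20 T0.012 F[-2.3  0.   9.2] t29.8 | a0.30 T-0.032 F[-2.6 -0.2 10. ] t30.0 | a0.40 T-0.029 F[-3.  -0.4  8.8] t30.2 | a0.50 T-0.057 F[-2.4 -1.   9.7] t30.5 | a0.60 T-0.023 F[-2.1 -1.2  9.4] t30.8 | a0.70 T-0.012 F[-2.  -0.6  9.6] t31.0 | a0.80 T-0.066 F[-2.  -0.4 10.1] t31.2 | a0.90 T-0.004 F[-1.8 -0.9  9.4] t31.5 | a1.00 T-0.124 F[-1.8  0.3 10.1] t31.8 | a1.10 T-0.001 F[-1.2 -0.4  9.6] t32.0 | (np.float64(1.1), np.float64(-0.0008442055313096046))
 t32.0 tcp [ 0.4646 -0.1422  0.1377] F [-1.2 -0.4  9.6] T [-0.065  0.351  0.009] open 0.0074 q7 -1.56
```

Key 2 turns. I'll go to the end stop, release, and open the lid.

```bash
cat >> h.py <<'E'
ex=np.array([np.cos(BY),np.sin(BY)]); ey=np.array([-ex[1],ex[0]])
BOX=np.array([.5026,.0434]); HAN=np.array([.4575,.041])
E
python3 - <<'E'
from h import *
print(turn(1.1,1.4,lim=.25,step=.05)); 
env.grip(.045,40); env.movel([*HOLE,.25],velocity=.2); st()
# handle: bar along box y, jaws open along box x -> tool x along box y
yaw=BY+np.pi/2; qs=[kin.inverse_kinematics([*HAN,.2],quat(yaw+k)) for k in(0,np.pi)]; print(qs)
env.reach([*HAN,.22],quat(yaw)); env.movel([*HAN,.082+.056],velocity=.15); env.grip(0,40); st('handle')
e=HAN+ex*.145; print(env.movel([*e,.138],velocity=.08,stop_force=25)); st('open')
env.grip(.04); c=env.get_state()['tcp_pos'];env.movel([c[0],c[1],.3],velocity=.2)
snap('top','t5'); snap('side','s5')
env.reach([.45,.35,.35],quat(yaw)); snap('top','t6'); st()
cv2.imwrite('pics/c5.png',np.vstack([np.hstack([cv2.resize(cv2.imread('pics/s5.png')[140:340,180:380],None,fx=2,fy=2),cv2.resize(cv2.imread('pics/t6.png')[130:330,200:400],None,fx=2,fy=2)])]))
E
```

```text
a1.15 T0.067 F[-1.6 -0.2  9.4] t32.2 | a1.20 T0.731 F[-1.2 -0.6  9.3] t32.5 | (np.float64(1.2), np.float64(0.7307077529176661))
 t33.7 tcp [ 0.4637 -0.141   0.2494] F [-0.1 -0.4  0.3] T [ 0.024  0.034 -0.02 ] open 0.0454 q7 -1.82
[array([-0.81673674,  0.32500274,  0.70905797,  2.18824722, -0.31764923,
        0.7283835 ,  0.07330994]), array([-1.19576333,  0.7375426 ,  1.38375985,  2.20335087, -0.9012423 ,
        1.00223887, -2.45272558])]
handle t36.4 tcp [0.458  0.0412 0.1388] F [-1.3 -0.1  6.8] T [0.047 0.193 0.001] open 0.0106 q7 0.21
True
open t38.1 tcp [0.5971 0.0363 0.1388] F [-2.2  0.9  7.2] T [ 0.066  0.488 -0.048] open 0.0106 q7 0.24
 t40.9 tcp [0.4511 0.3483 0.3499] F [ 1.4 -0.3  0. ] T [-0.005  0.013  0.03 ] open 0.0398 q7 -0.55
```

View pics/c5.png

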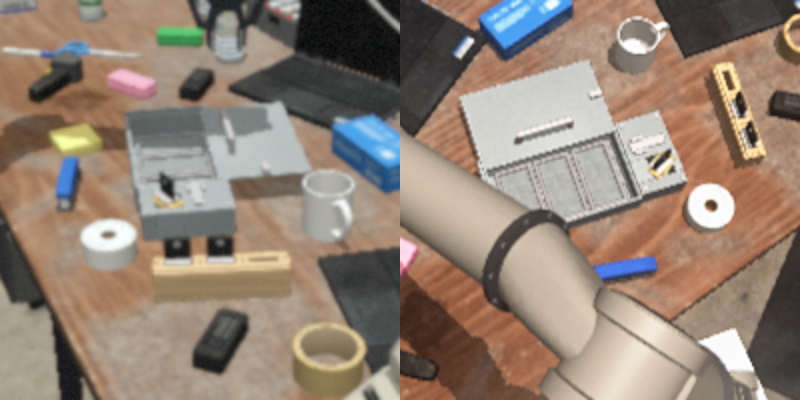

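The side view shows the lid back, the compartment with three pads exposed, and the key standing in the plug at crop (167,185). Lid travel is about 0.139 and both bricks are undisturbed. Next I'll overlay the box model and pads on the image and grasp brick A.

```bash
cat >> h.py <<'E'
def proj(n,P):
    c=calibration(n); K=np.array([[c['fx'],0,c['cx']],[0,c['fy'],c['cy']],[0,0,1]]); return cv2.projectPoints(np.float64(P).reshape(-1,1,3),np.float64(c['rvec']),np.float64(c['tvec']),K,None)[0].reshape(-1,2)
def rect(p,yaw,lx,ly,z):
    a=np.array([np.cos(yaw),np.sin(yaw)]); b=np.array([-a[1],a[0]])
    return np.array([[*(np.array(p[:2])+i*a*lx/2+j*b*ly/2),z] for i,j in((1,1),(1,-1),(-1,-1),(-1,1))])
def draw(im,n,R,col,s=1,off=(0,0)):
    q=(proj(n,R)-off+.5)*s; cv2.polylines(im,[np.int32(q.round())],True,col,1)
def bricks(n,tag):
    im=cv2.imread(f'pics/{tag}.png'); W=cloud(n,np.load(f'pics/{tag}.npy')); x,y,z=W[...,0],W[...,1],W[...,2]
    m=((im.max(2)<80)&(z>.02)&(z<.036)&(x>.25)&(x<.75)).astype(np.uint8); k,l,s,ce=cv2.connectedComponentsWithStats(m)
    for i in range(1,k):
        if s[i,4]>60:
            r=cv2.minAreaRect(W[l==i][:,:2].astype(np.float32)*1000); print(tag,s[i,4],np.round(r[0]),np.round(r[1]),round(r[2],1))
PAD=[BOX+ey*d for d in(.076,0,-.076)]
E
python3 - <<'E'
from h import *
env.reach([.494,-.4525,.25],quat(np.radians(56))); env.grip(.07)
for n,t in(('top','t7'),('side','s7')): snap(n,t); bricks(n,t)
o=[]
for n,t,(u,v) in(('top','t7',(230,170)),('side','s7',(220,180))):
    im=cv2.resize(cv2.imread(f'pics/{t}.png')[v:v+100,u:u+100],None,fx=4,fy=4,interpolation=cv2.INTER_CUBIC)
    for p in PAD: draw(im,n,rect(p,BY,.115,.056,.005),(0,255,0),4,(u,v))
    draw(im,n,rect(BOX,BY,.16,.26,.048),(0,0,255),4,(u,v)); draw(im,n,rect(HOLE,BY-1,.036,.010,.057),(255,0,0),4,(u,v)); o.append(im)
cv2.imwrite('pics/c6.png',np.hstack(o)); st()
E
```

```text
t7 606 [ 477. -666.] [183. 111.] 5.4
t7 235 [ 494. -449.] [101.  47.] 57.6
t7 240 [589. 353.] [104.  43.] 59.4
t7 213 [283. 416.] [101.  55.] 48.5
s7 119 [295. 418.] [144.  60.] 45.5
s7 195 [ 721. -447.] [ 58. 115.] 0.2
s7 418 [ 496. -453.] [107.  46.] 58.3
s7 1053 [ 477. -679.] [ 96. 180.] 74.6
 t44.3 tcp [ 0.494  -0.4525  0.25  ] F [-0.5 -0.7 -0.1] T [0.032 0.034 0.008] open 0.0703 q7 0.79
```

View pics/c6.png

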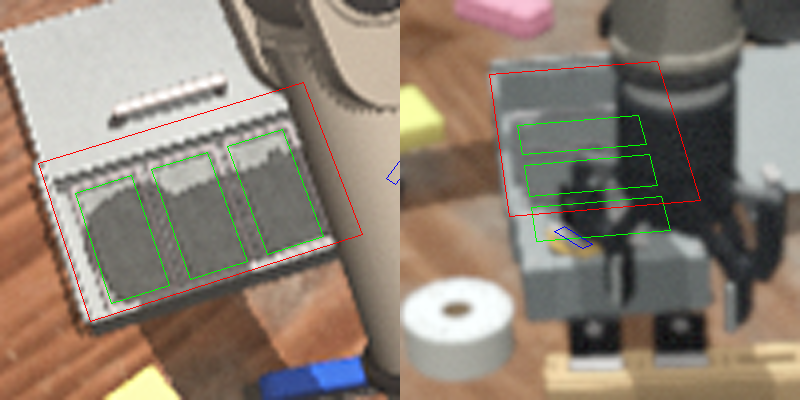

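In the overlay, the projected pads (green) match the felt in the top view: left pad about (130,240), middle (200,215), right (275,190). Grasping brick A.

```bash
cat >> h.py <<'E'
def pick(p,yaw,z=.084):
    env.grip(.07,60); env.reach([*p,.2],quat(yaw)); env.movel([*p,z],velocity=.12,stop_force=15); env.grip(0,60); st('picked'); env.movel([*p,.24],velocity=.2); return st()['opening']
def place(p,yaw=BY,z=.0885):
    env.reach([*p,.24],quat(yaw)); env.movel([*p,.12],velocity=.15); r=env.movel([*p,z],velocity=.05,stop_force=15); s=st('placed %s'%r); return s['tcp_pos'][2]
E
python3 - <<'E'
from h import *
if pick([.495,-.451],np.radians(57.5))>.035:
    z=place(PAD[2])
    if z<.093:
        env.grip(.06); env.movel([*PAD[2],.25],velocity=.2); st()
E
```

```text
picked t46.2 tcp [ 0.4953 -0.4514  0.0851] F [0.2 1.5 6.8] T [ 0.223  0.086 -0.033] open 0.0443 q7 0.92
 t47.2 tcp [ 0.4949 -0.4502  0.2385] F [-0.2  0.4 -2.8] T [-0.042  0.019  0.026] open 0.0448 q7 0.82
placed True t50.3 tcp [ 0.4997 -0.0324  0.09  ] F [-1.9  1.3  9. ] T [0.119 0.315 0.033] open 0.0449 q7 -0.73
 t51.5 tcp [ 0.4995 -0.0322  0.2491] F [ 0.2  0.8 -0.3] T [-0.013 -0.022 -0.039] open 0.0603 q7 -0.95
```

Run:
```python
from h import *
for n,t in(('top','t8'),('side','s8')): snap(n,t); bricks(n,t)
p=[.589,.350];y=np.radians(60)
for k in(0,np.pi): print(np.round(kin.inverse_kinematics([*p,.2],quat(y-k)),2))
```

```text
t8 104 [ 710. -446.] [99. 75.] 88.5
t8 596 [ 474. -668.] [187. 105.] 3.7
t8 237 [589. 352.] [102.  43.] 59.8
t8 248 [289. 410.] [121.  46.] 63.3
s8 112 [301. 408.] [137.  41.] 45.3
s8 105 [593. 344.] [95. 44.] 64.0
s8 242 [ 721. -449.] [ 59. 119.] 0.7
s8 1092 [ 477. -678.] [ 97. 180.] 69.2
[-1.19  0.78  0.9   1.66 -0.69  1.05 -0.6 ]
[-0.    0.81 -0.99  1.57  0.72  1.16  1.47]
```

Run:
```python
from h import *
if pick([.590,.349],np.radians(60))>.035:
    z=place(PAD[0])
    if z<.093:
        env.grip(.06); env.movel([*PAD[0],.25],velocity=.2)
        env.reach([.45,-.42,.32],quat(BY)); st()
        for n,t in(('top','t9'),('side','s9')): snap(n,t)
        o=[cv2.resize(cv2.imread(f'pics/{t}.png')[v:v+140,u:u+140],None,fx=3,fy=3,interpolation=cv2.INTER_CUBIC)[:, :400] for t,u,v in(('t9',230,150),('s9',220,150))]
        cv2.imwrite('pics/c7.png',np.hstack(o))
```

```text
picked t54.8 tcp [0.5906 0.3493 0.0852] F [-1.1 -1.1  6.9] T [-0.001  0.266  0.061] open 0.0448 q7 -0.52
 t55.7 tcp [0.5891 0.349  0.2385] F [-0.7 -1.1 -2.4] T [-0.005  0.065  0.012] open 0.0450 q7 -0.62
placed True t58.2 tcp [0.5048 0.1194 0.0901] F [-0.9  0.7  8.9] T [ 0.089  0.348 -0.016] open 0.0444 q7 -1.04
 t61.5 tcp [ 0.451  -0.4188  0.3195] F [ 0.1 -0.2  0.7] T [-0.05  -0.038  0.016] open 0.0600 q7 -0.64
```

View pics/c7.png

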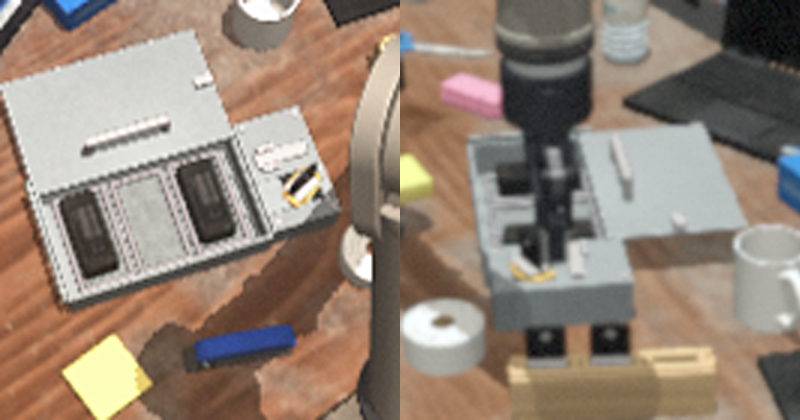

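Both bricks sit between their ribs: crop (90,230) on the left pad and (207,200) on the right. I'll check the whole scene once for a third brick.

View pics/t9.png

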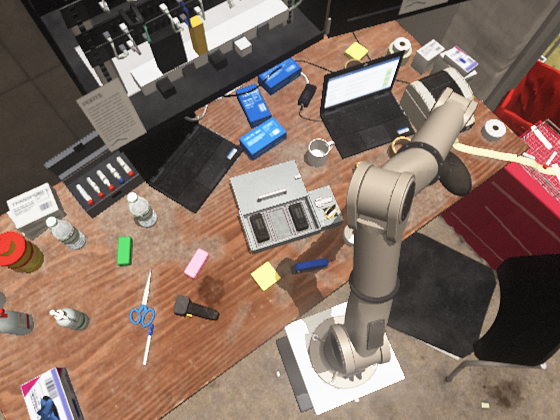

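No third brick: the item at (195,307) is a flashlight, and (308,95) is the laptop's corded charger, beyond reach. Closing the lid and locking.

Run:
```python
from h import *
yaw=BY+np.pi/2; h=HAN+ex*.139
env.grip(.045,40); env.reach([*h,.25],quat(yaw)); env.movel([*h,.138],velocity=.15); env.grip(0,40); st('handle')
e=HAN-ex*.008; print(env.movel([*e,.138],velocity=.08,stop_force=25)); st('closed')
env.grip(.045); c=env.get_state()['tcp_pos']; env.movel([c[0],c[1],.25],velocity=.2)
# key
a=1.06
env.reach([*HOLE,.25],quat(BY-a)); env.movel([*HOLE,GZ],velocity=.12,stop_force=15); st('atkey'); 
env.grip(0,40); st('key'); print(turn(a,-.15,lim=.35)); st()
```

```text
handle t65.0 tcp [0.5965 0.0365 0.1389] F [-2.3  0.   4.9] T [0.048 0.444 0.076] open 0.0110 q7 0.12
True
closed t66.6 tcp [0.4559 0.0414 0.1389] F [ 1.9 -0.6 -1.4] T [-0.053 -0.347 -0.069] open 0.0109 q7 0.07
atkey t70.5 tcp [ 0.4643 -0.1417  0.1375] F [0.4 0.5 0.4] T [ 0.03  -0.019  0.042] open 0.0449 q7 -1.79
key t70.9 tcp [ 0.4643 -0.1415  0.1374] F [-1.   0.8  5.9] T [ 0.151  0.221 -0.102] open 0.0075 q7 -1.79
a0.96 T0.147 F[-1.2 -0.   6.9] t71.2 | a0.86 T0.163 F[-2.3 -0.7  6.7] t71.4 | a0.76 T0.157 F[-2.2 -0.9  7.2] t71.7 | a0.66 T0.155 F[-2.4 -1.8  6.3] t71.9 | a0.56 T0.085 F[-1.9 -2.   7.4] t72.2 | a0.46 T0.139 F[-1.9 -2.   7.2] t72.4 | a0.35 T0.104 F[-1.6 -2.   6.3] t72.7 | a0.25 T0.099 F[-2.6 -2.3  7.2] t72.9 | a0.15 T0.123 F[-2.7 -3.3  6.3] t73.2 | a0.05 T0.106 F[-1.  -2.7  7.7] t73.4 | a-0.05 T0.176 F[-1.1 -2.5  6.5] t73.7 | a-0.15 T0.037 F[-1.4 -5.4  5.6] t73.9 | (np.float64(-0.15), np.float64(0.03702641116120141))
 t73.9 tcp [ 0.4644 -0.1429  0.1374] F [-1.4 -5.4  5.6] T [-1.275  0.127 -0.065] open 0.0076 q7 -0.87
```

Run:
```python
from h import *
print(turn(-.15,-.3,lim=.3,step=.05)); turn(-.2,0.,lim=9,step=.1); st()
print(put(2)); env.reach([.45,-.45,.32],quat(BY)); st()
for n,t in(('top','t10'),('side','s10')): snap(n,t)
o=[cv2.resize(cv2.imread(f'pics/{t}.png')[v:v+140,u:u+140],None,fx=3,fy=3,interpolation=cv2.INTER_CUBIC)[:, :400] for t,u,v in(('t10',240,150),('s10',210,180))]
cv2.imwrite('pics/c8.png',np.hstack(o))
```

```text
a-0.20 T-0.615 F[ 0.2 -5.6  4.8] t74.2 | (np.float64(-0.19999999999999998), np.float64(-0.6153962235241011))
a-0.10 T0.639 F[-0.9 -4.2  6.7] t74.4 | a0.00 T0.662 F[-0.2 -2.4  8.6] t74.7 |  t74.7 tcp [ 0.4643 -0.1421  0.1373] F [-0.2 -2.4  8.6] T [-0.797  0.243 -0.018] open 0.0075 q7 -0.99
put True t77.7 tcp [ 0.5791 -0.3314  0.1375] F [-1.4  0.3  6.3] T [0.137 0.157 0.016] open 0.0076 q7 -0.83
True
 t79.6 tcp [ 0.4516 -0.4482  0.3184] F [1.2 0.9 0. ] T [ 0.029 -0.    -0.008] open 0.0452 q7 -0.61
```

View pics/c8.png

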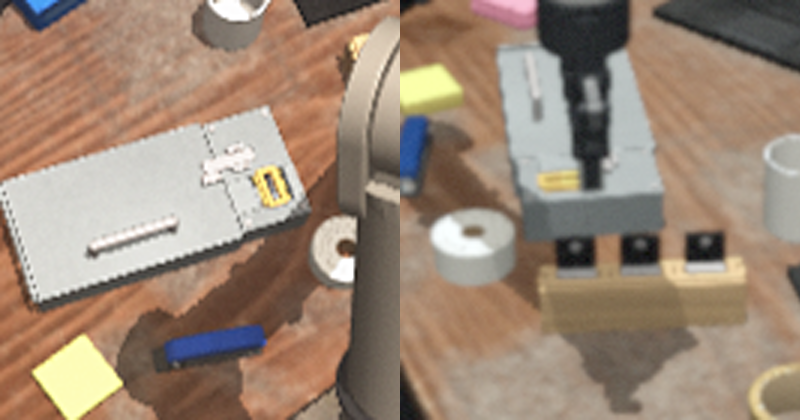

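The lid is shut, the plug slot is back along the box's x (crop (272,187)), and all three keys stand down in the rack. Handing in.

```bash
python3 -c "
from h import *
job.job_done(); st()"
```

```text
the job is handed in; nothing more can be done
the job is handed in; nothing more can be done
```

The job is done and handed in at about 80 s of the 210 s allowed; no verdict was reported.

- **Keys:** The keys in slots 0 and 1 were stopped by the ward at about 0.3 rad and put back. The key in slot 2 turned to the clockwise end stop.
- **Lid and bricks:** I slid the lid back about 0.139 m, slightly short of the full 0.14 m. I found two bricks and laid them on the left and right pads. Each went down to the pad floor (about 5 mm above its desk height), and the picture shows both between their ribs. The other dark items were a flashlight and the laptop's corded charger, which is out of reach.
- **Closing up:** I slid the lid shut to its stop, turned the key back against the locked end stop, and returned it to slot 2.
- **Last checks:** The final pictures show the lid shut, the plug slot back along the box's x and three keys down in the rack. The mug and label roll look unmoved. I did not check the tape roll separately at the end, but the arm never worked near it.
- **Disagreements:** The two cameras differed by 2 to 5 mm on some positions. I used in-between values, and every fit worked first time.

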